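# Set the bar pieces in their matching stands

### The arm

A 7-joint arm with a two-finger parallel gripper is mounted at the origin on the work surface. World frame = base frame: x ahead of the robot, y to its left, z up, the work surface at z = 0. Lengths are in m, angles in degrees, forces in N, time in s.
With the tool pointing down it reaches from about 0.425 to 0.875 m from the base axis. Payload 4.7 kg.
Tool frame: the origin (TCP) lies between the finger pads; the fingertips stand 11 mm ahead of it and the grasp point (between the pads) lies 8 mm behind it (env.tcp_to_tips is the distance from the TCP to the fingertips, in m); z points along the fingers, y is the line along which they close (so a half turn about z gives the same grasp; the last joint's range is limited). The gripper opens to 87 mm and grips with 3 to 60 N. Pads are 19 mm wide; open, the fingers measure 117 mm over their backs; the gripper's body (75 mm by 190 mm) begins 51 mm behind the grasp point.
Start: joints at [-74.192, 18.392, -4.016, 83.108, 1.295, 78.541, -3.26], TCP at [0.168, 0.628, 0.196] pointing down, gripper open.
Joint ranges: [-163.93, 163.93], [-17.29, 119.83], [-79.2, 71.16], [3.27, 140.29], [-89.18, 269.18], [5.43, 117.66], [-154.24, 154.24]. Speed limits (degrees/s): [147.25, 147.25, 180, 180, 180, 180, 180].

### API

Orientations are given as [roll, pitch, yaw] about the fixed x, y, z axes, in that order (R = Rz(yaw) Ry(pitch) Rx(roll)).
In Python, from cell import env, viewer gives the robot as it stands.
- The arm moves only by the tool step_arm, never from a script. Its arguments are lists of equal length, an entry for each row: "delta_pos": the shift along the tool's x, y, z in units of 0.2 m (1.0 is 0.2 m), a list of three; "rot": the turn, a rotation vector about the tool's x, y, z in units of 1.5 rad (1.0 is 1.5 rad), a list of three; "gripper": the gripper command: -1 is shut, 1 is fully open, values between are in proportion. A call has 1 to 20 rows; each row is the pose to reach, as a shift and turn from the pose commanded when the call began, along the tool's axes at that moment; what a row does not reach only later rows make up. A row lasts 1/8 s, in which the tool goes at most 62.5 mm and 10.7 degrees, less where a joint would pass 70% of its speed; a pose out of reach is approached as far as the arm can. A call with a number of a shift or a turn outside -1 to 1 is refused whole. A call with a gripper value outside its range is refused whole. The fingers move at their own pace and stop on an object; "squeeze" is the grip in N (left out, the last holds). Time passes only in rows, so rows that repeat a pose let the fingers close. It gives the time, the measured TCP pose, the force, the opening and the grip force at its end, in the units of the state.
- env.get_obs(): the state, without advancing time (a new reading comes with each control period).
- viewer.read_camera(name): name is "side" or "top" or "wrist"; returns a dict with "img" (480x640x3 uint8, red, green, blue), "fx", "fy", "cx", "cy" (pixels), "pose" (4x4, takes a point from camera to world coordinates). Camera axes: x right, y down, z forward; pixel columns grow to the right and rows downward; lengths in m; the calibration is good to about 2 mm. A picture is of the moment at which its call begins. There is no depth.
- env.sign_off(): hands the job in; it is judged then, once.
The state is a dict: "time_s": time; "qpos": joint angles; "joint_velocities": joint speeds; "effort": joint torques, N m; "tool_pos": TCP position; "tool_rot": TCP orientation; "force": force on the tool from outside, world axes, zero at the start; "wrist_torque": the same for the moment, N m; "grip_width": finger opening in m; "grasp_force": force on a finger pad.
Only numpy, scipy, OpenCV 4.12 (cv2) and the standard library are available. Lean on these libraries where they do the work, as an engineer would, in place of code of your own. Each camera call takes 0.05 s, during which the arm holds its last target. There are 200 camera calls.

### The job

Tidy the sideboard bar: stand the steel shaker, the glass flask, the black jigger and the square white pot each upright in the rimmed pine stand whose shape and size match its base (the larger round stand is the shaker's, the smaller round one the jigger's), sitting flat on the stand's floor inside the rim. Do not knock any piece over, and leave the white coaster where it lies.

Things in the scene. Friction and masses are not known exactly. Their poses are not given: they have to be found in the camera images.
- shaker_mid (a point): Centre of the stainless cocktail shaker, half-way up (86.5 mm above its foot). It stands upright and loose, 173 mm tall, about 0.32 kg; base 68 mm across, body widening to 72 mm at 106 mm height, then a shoulder narrowing to a round cap 34 mm across from 141 to 168 mm above the foot (grip it there). z axis up along the shaker; round, so yaw does not matter.
- flask_mid (a point): Centre of the empty flat glass flask, half-way up (71 mm above its foot). It stands upright and loose, 142 mm tall, about 0.22 kg; clear body 76 mm (its x axis) by 32 mm (its y axis), 100 mm high, small shoulder to 110 mm, then a neck and a round aluminium cap 26 mm across from 118 to 142 mm above the foot. z axis up.
- jigger_mid (a point): Centre of the black plastic jigger, half-way up (37 mm above its foot). It stands upright and loose, 74 mm tall, about 0.06 kg; two cups foot to foot: 40 mm across at the base, waist 34 mm at 34 mm height, open mouth 44 mm across at the top. Round. z axis up.
- pot_mid (a point): Centre of the square white ceramic cocktail-stick pot with a cork lid, half-way up (32 mm above its foot). It stands upright and loose, 50 x 50 mm, 64 mm tall (ceramic to 56 mm, cork above, 46 mm square), about 0.2 kg. x and y axes square to its sides, z up.
- stand_large_round: Larger round pine stand with cork floor, for the shaker: pocket 84 mm across, 104 mm outside. Its floor is 4 mm above the sideboard, its rim 12 mm above the sideboard and 10 mm thick; fixed. Origin: centre of its underside, on the sideboard (z = 0); z up.
- stand_oblong: Oblong pine stand with cork floor, for the flask: pocket 92 mm along its x axis by 48 mm along its y axis, 112 x 68 mm outside. Its floor is 4 mm above the sideboard, its rim 12 mm above the sideboard and 10 mm thick; fixed. Origin: centre of its underside, on the sideboard (z = 0); z up.
- stand_small_round: Smaller round pine stand with cork floor, for the jigger: pocket 56 mm across, 76 mm outside. Its floor is 4 mm above the sideboard, its rim 12 mm above the sideboard and 10 mm thick; fixed. Origin: centre of its underside, on the sideboard (z = 0); z up.
- stand_square: Square pine stand with cork floor, for the pot: pocket 66 x 66 mm, 86 x 86 mm outside, sides along its x and y axes. Its floor is 4 mm above the sideboard, its rim 12 mm above the sideboard and 10 mm thick; fixed. Origin: centre of its underside, on the sideboard (z = 0); z up.
- coaster: Round white ceramic coaster, 92 mm across, 8 mm thick, lying loose beyond the work; leave it alone. Origin: centre of its underside, z up. (Nothing else stands near but a fixed pine mini cabinet with a closed latched door, 242 mm tall, not to be used, to the right of the work beyond y = -0.42 m.)
Things that resemble listed ones, but are neither listed nor needed, are in the scene too. Of the things shaped like the part that bears shaker_mid, the bare steel one is meant.

How it is judged (in metres and radians):
At the end, for the whole second after the job is handed in: Each piece stands in its own matching stand: its centre within 13 mm horizontally of the stand's centre, its foot on the stand's floor (height within about 3 mm), upright within 0.08 rad, and still (horizontal distance between shaker_mid and stand_large_round below 0.013 m and z of shaker_mid in the frame of stand_large_round between 0.0865 and 0.0935 m and angle between each of shaker_mid, flask_mid, jigger_mid, pot_mid's own z axis and vertical below 0.08 rad and linear speed of each of shaker, flask, jigger, pot below 0.02 m/s and horizontal distance between flask_mid and stand_oblong below 0.013 m and z of flask_mid in the frame of stand_oblong between 0.071 and 0.078 m and horizontal distance between jigger_mid and stand_small_round below 0.013 m and z of jigger_mid in the frame of stand_small_round between 0.037 and 0.044 m and horizontal distance between pot_mid and stand_square below 0.013 m and z of pot_mid in the frame of stand_square between 0.032 and 0.039 m); the robot touches nothing.
It fails at once if a piece is knocked over (tilted more than 0.7 rad) (angle between any of shaker_mid, flask_mid, jigger_mid, pot_mid's own z axis and vertical above 0.7 rad).
It fails at once if the coaster is moved by more than 25 mm (distance of coaster from where it was at the start of the episode above 0.025 m).
It also fails if it takes over 120 s, if anything falls off the work surface, if the arm or the gripper's body presses on something with over 40 N, if the wrist force passes 120 N, or if a joint passes its speed limit or range.

## Working session

There is one attempt and no reset: what is moved stays moved. The work goes in short steps, Python scripts to look and compute and a tool call to move; the robot and the scene stay as the last step left them, time stands still between calls to the robot, and variables do not carry over. Pictures are saved under pics/ and viewed, at most 14 in all, crops included, and the job is handed in when it is done.

Besides the shell and the picture viewer there is one more tool, called after "Call:" as a command line: name --argument value ..., lists and objects as JSON in quotes. step_arm: Moves the arm, as the interface text tells. Shifts and turns lie within -1 to 1; 1 stands for 0.2 m of shift or 1.5 rad of turn. Its arguments: {"type":"object","properties":{"delta_pos":{"type":"array"},"rot":{"type":"array"},"gripper":{"type":"array"},"squeeze":{"type":"number"}},"required":["delta_pos","rot","gripper"]}

```bash
mkdir -p pics; ls; python3 - <<'E'
from cell import env, viewer
import cv2,numpy as np
np.set_printoptions(precision=4,suppress=True)
for n in ["top","side"]:
    c=viewer.read_camera(n); cv2.imwrite(f"pics/{n}0.png",c["img"][:,:,::-1]); print(n,c["fx"],c["fy"],c["cx"],c["cy"]);print(c["pose"])
print(env.get_obs())
E
```

```text
pics
top 527.7183016673716 527.7183016673716 310.9529012545789 239.8823321702319
[[ 0.0246 -0.981   0.1926  0.2426]
 [-0.9997 -0.0248  0.0013  0.0017]
 [ 0.0036 -0.1926 -0.9813  1.3543]
 [ 0.      0.      0.      1.    ]]
side 588.9196959923261 588.9196959923261 318.4437842745126 240.13261288279944
[[ 0.9823 -0.1448  0.1189  0.3366]
 [-0.1865 -0.6969  0.6925 -0.9312]
 [-0.0174 -0.7024 -0.7115  1.0597]
 [ 0.      0.      0.      1.    ]]
{'time_s': 0.1, 'qpos': array([-74.1947,  18.4336,  -4.0156,  83.1676,   1.2931,  78.5397,
        -3.2607]), 'joint_velocities': array([-0.1041, -0.1593, -0.0058, -0.155 ,  0.0153,  0.0281, -0.0192]), 'effort': array([  0.    , -49.257 ,  -0.4056, -31.3402,  -0.0641,   0.0396,
         0.0001]), 'tool_pos': array([0.1681, 0.6273, 0.195 ]), 'tool_rot': array([-179.9042,    0.0035,  165.0033]), 'force': array([-0.2575,  0.3415,  0.5404]), 'wrist_torque': array([-0.0061,  0.0015, -0.0201]), 'grasp_force': 0.0, 'grip_width': 0.08709205915722651}
```

View pics/top0.png

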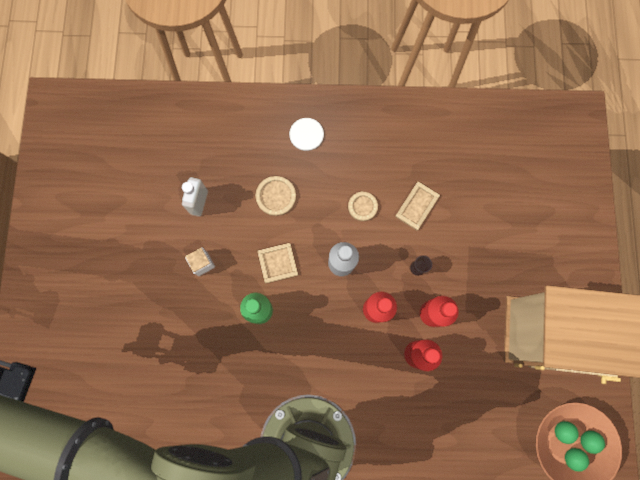

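View pics/side0.png

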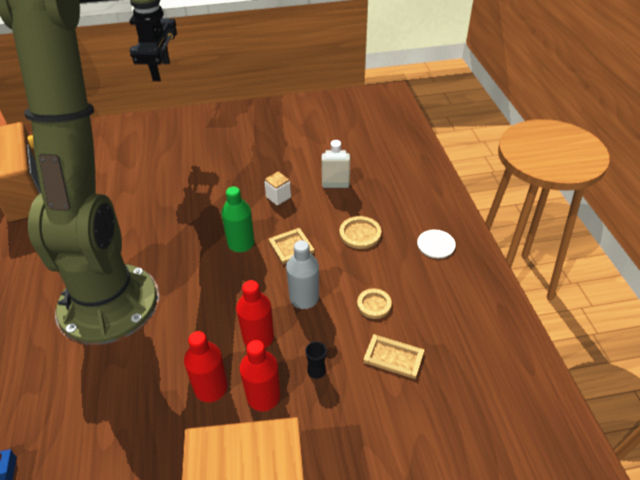

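The top view shows the lookalikes of the shaker: bare steel (343,258), green (256,308), red (380,306), (440,310) and (424,354). I choose the bare steel one at (343,258). The other pieces are the flask (194,196), jigger (421,265) and pot (200,260). The stands are large round (276,196), small round (363,206), oblong (418,205) and square (278,263), and the coaster is at (307,134). Next is a close crop with segmentation.

```bash
cat > h.py <<'E'
from cell import env, viewer
import cv2,numpy as np
np.set_printoptions(precision=4,suppress=True)
def bp(c,uv,z):
    """pixel -> world point on plane z"""
    P=c["pose"]; d=P[:3,:3]@np.array([(uv[0]-c["cx"])/c["fx"],(uv[1]-c["cy"])/c["fy"],1.])
    return P[:3,3]+d*(z-P[2,3])/d[2]
def proj(c,p):
    P=c["pose"]; q=P[:3,:3].T@(np.asarray(p)-P[:3,3])
    return np.array([c["fx"]*q[0]/q[2]+c["cx"],c["fy"]*q[1]/q[2]+c["cy"]])
E
python3 - <<'E'
from h import *
c=viewer.read_camera("top"); im=c["img"]
crop=cv2.resize(im[170:370,175:455],None,fx=2.8,fy=2.8,interpolation=cv2.INTER_CUBIC)
cv2.imwrite("pics/crop1.png",crop[:,:,::-1])
v=im.astype(int)
m=((v[:,:,0]>150)&(v[:,:,0]-v[:,:,2]>30)&(v[:,:,1]>120)).astype(np.uint8)
m[:170]=0;m[300:]=0
cs,_=cv2.findContours(m,cv2.RETR_EXTERNAL,cv2.CHAIN_APPROX_NONE)
for k in cs:
    if cv2.contourArea(k)<150: continue
    w=np.array([bp(c,p[0],.012)[:2]*1000 for p in k],np.float32)
    r=cv2.minAreaRect(w); print(k.reshape(-1,2).mean(0),"minrect",np.round(r[0],1),np.round(r[1],1),round(r[2],1))
E
```

```text
[572.6498 295.4043] minrect [ 386.5 -666.3] [ 33.1 337.2] 1.4
[196.9385 259.2923] minrect [447.2 295.1] [48.9 52.5] 31.0
[277.1705 262.6512] minrect [444.7  88.9] [87.9 88.5] 15.6
[362.3253 205.6747] minrect [ 601.7 -129.8] [78.9 76.3] 0.6
[416.9316 205.5726] minrect [ 605.8 -273.2] [ 70.4 117.4] 57.8
[275.0714 195.0625] minrect [623.2 101.1] [106.5 105.6] 1.5
```

View pics/crop1.png

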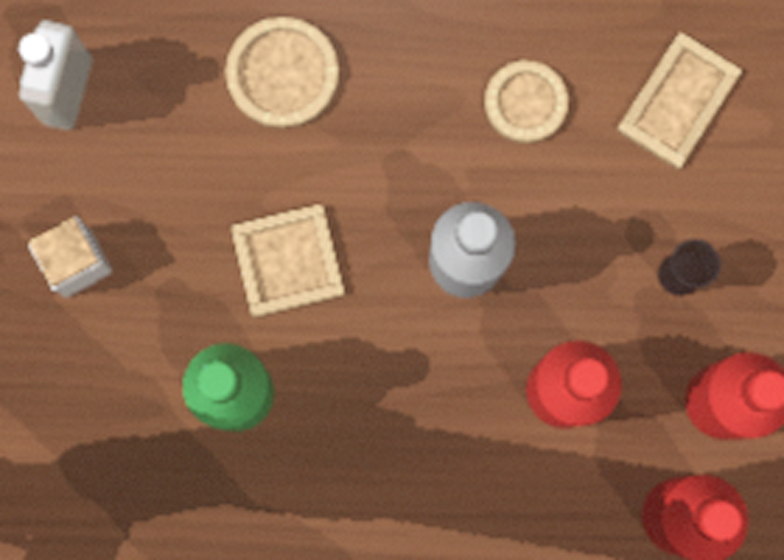

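The crop confirms the bare steel shaker, with its cap at crop (477,231), and shows all four stands clearly. The stand sizes agree with the given ones to about 2–3 mm. Next I locate the pieces from their cap centres in both views.

```bash
cat >> h.py <<'E'
from scipy.spatial.transform import Rotation as R
def go(*targets):
    """targets (x,y,z,yaw_deg), tool down -> rows' final units from the measured pose"""
    o=env.get_obs(); T=R.from_euler("xyz",o["tool_rot"],degrees=True)
    print("at",o["tool_pos"],o["tool_rot"],"w",round(o["grip_width"],4),"t",o["time_s"])
    for t in targets:
        d=T.inv().apply(np.array(t[:3])-o["tool_pos"])/.2
        r=(T.inv()*R.from_euler("xyz",[180,0,t[3]],degrees=True)).as_rotvec()/1.5
        print(t,"pos",np.round(d,3),"rot",np.round(r,3))
def tri(c1,u1,c2,u2):
    A=[];b=[]
    for c,u in((c1,u1),(c2,u2)):
        P=c["pose"]; d=P[:3,:3]@np.array([(u[0]-c["cx"])/c["fx"],(u[1]-c["cy"])/c["fy"],1.]); d/=np.linalg.norm(d)
        M=np.eye(3)-np.outer(d,d); A.append(M); b.append(M@P[:3,3])
    return np.linalg.lstsq(np.vstack(A),np.hstack(b),rcond=None)[0]
E
python3 - <<'E'
from h import *
t=viewer.read_camera("top"); s=viewer.read_camera("side"); w=viewer.read_camera("wrist")
f=lambda x,y:(175+(x+.5)/2.8-.5,170+(y+.5)/2.8-.5)
for n,u,z in [("shaker",f(477,231),.170),("flask",f(36,48),.142),("jig",f(697,262),.074),("pot",f(66,248),.064)]:
    p=bp(t,u,z); print(n,p,np.hypot(*p[:2]),"side px",proj(s,p))
o=env.get_obs(); T=R.from_euler("xyz",o["tool_rot"],degrees=True).as_matrix()
print("wrist cam in tool",T.T@(w["pose"][:3,3]-o["tool_pos"])); print(T.T@w["pose"][:3,:3],w["fx"],w["cx"],w["cy"])
go((.5,.35,.38,100),(.45,-.07,.35,80))
E
```

```text
shaker [ 0.4485 -0.0751  0.17  ] 0.4547676762979965 side px [302.1464 245.9143]
flask [0.6021 0.3008 0.142 ] 0.6730656634300124 side px [336.4249 143.4814]
jig [ 0.4425 -0.2744  0.074 ] 0.5206990572477685 side px [317.7685 350.6548]
pot [0.4426 0.2808 0.064 ] 0.5241191792100794 side px [278.9292 179.5428]
wrist cam in tool [ 0.0681 -0.0012 -0.1868]
[[ 0.0003 -0.9685 -0.2489]
 [ 1.      0.0002  0.0008]
 [-0.0007 -0.2489  0.9685]] 341.50284820082044 317.64726425912664 234.85873889646925
at [0.1682 0.6277 0.1956] [-179.9674    0.0028  164.9999] w 0.0873 t 0.3
(0.5, 0.35, 0.38, 100) pos [-1.962 -0.912 -0.921] rot [-0.     0.     0.756]
(0.45, -0.07, 0.35, 80) pos [-2.264 -3.005 -0.77 ] rot [-0.     0.     0.989]
```

Call:
step_arm --delta_pos '[[-0.98,-0.46,-0.92],[-0.98,-0.46,-0.92],[-0.98,-0.46,-0.92],[-0.98,-0.46,-0.92],[-0.98,-0.46,-0.92]]' --rot '[[0,0,0],[0,0,0],[0,0,0],[0,0,0],[0,0,0]]' --gripper '[1,1,1,1,1]'

```text
time_s: 0.92
tool_pos: [0.3368, 0.4863, 0.383]
tool_rot: [179.8, 0.1, 164.8]
force: [0.2, 0.3, 0.1]
grip_width: 0.0869
grasp_force: 0.0
```

Call:
step_arm --delta_pos '[[-0.98,-0.46,0],[-0.98,-0.46,0],[-0.98,-0.46,0],[-0.98,-0.46,0],[-0.98,-0.46,0],[-0.98,-0.46,0],[-0.98,-0.46,0]]' --rot '[[0,0,0.75],[0,0,0.75],[0,0,0.75],[0,0,0.75],[0,0,0.75],[0,0,0.75],[0,0,0.75]]' --gripper '[1,1,1,1,1,1,1]'

```text
time_s: 1.8
tool_pos: [0.4993, 0.3486, 0.3799]
tool_rot: [-180.0, 0.0, 100.7]
force: [-0.1, -0.6, -0.8]
grip_width: 0.0873
grasp_force: 0.0
```

```bash
python3 - <<'E'
from h import *
go((.46,.14,.36,90),(.4485,-.0751,.36,80))
w=viewer.read_camera("wrist"); cv2.imwrite("pics/w1.png",w["img"][:,:,::-1])
for p in [(.6021,.3008,.142),(.4426,.2808,.064),(.623,.101,.012),(.4447,.0889,.012)]: print(proj(w,p))
E
```

```text
at [0.4993 0.3486 0.3799] [-179.9969    0.0053  100.6564] w 0.0873 t 1.8
(0.46, 0.14, 0.36, 90) pos [-0.989 -0.386  0.1  ] rot [-0.     0.     0.124]
(0.4485, -0.0751, 0.36, 80) pos [-2.035 -0.641  0.1  ] rot [-0.    0.    0.24]
[389.0231 252.7024]
[273.1021 231.0854]
[359.7441 336.6604]
[261.5598 326.1603]
```

View pics/w1.png

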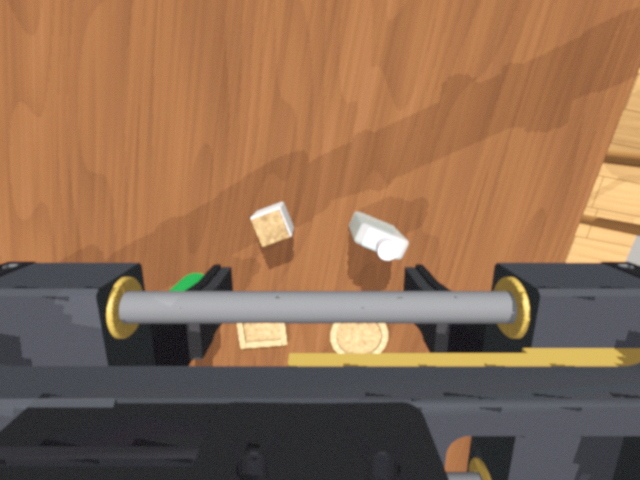

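The wrist view shows the flask cap at (388,251), predicted (389,253), and the pot cork at about (272,226), predicted (273,231). I will re-measure the pot when closer, and the shaker comes first.

Call:
step_arm --delta_pos '[[-0.99,-0.39,0.1],[-0.99,-0.39,0.1],[-0.99,-0.39,0.1],[-0.99,-0.39,0.1]]' --rot '[[0,0,0.124],[0,0,0.124],[0,0,0.124],[0,0,0.124]]' --gripper '[1,1,1,1]'

```text
time_s: 2.35
tool_pos: [0.4585, 0.1359, 0.3605]
tool_rot: [179.9, -0.1, 89.8]
force: [-1.0, 0.0, 0.1]
grip_width: 0.0869
grasp_force: 0.0
```

```bash
python3 - <<'E'
from h import *
w=viewer.read_camera("wrist"); cv2.imwrite("pics/w2.png",w["img"][100:400,100:540,::-1])
print([proj(w,p)-[100,100] for p in [(.4485,-.0751,.17),(.4426,.2808,.064),(.4447,.0889,.012)]])
go((.4485,-.0751,.33,80))
E
```

```text
[array([210.5817, 272.806 ]), array([205.4276, -13.8097]), array([209.2613, 120.8338])]
at [0.4584 0.1337 0.3607] [179.9565  -0.017   89.6534] w 0.0868 t 2.4
(0.4485, -0.0751, 0.33, 80) pos [-1.044 -0.044  0.153] rot [ 0.    -0.     0.112]
```

View pics/w2.png

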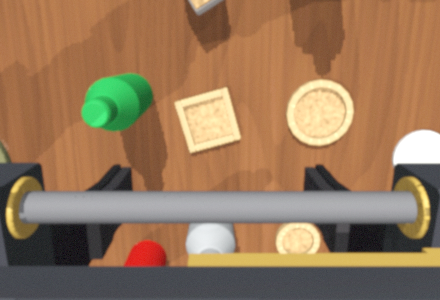

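Call:
step_arm --delta_pos '[[-1,-0.044,0.2],[-1,-0.044,0.4],[-1,-0.044,0.5],[-1,-0.044,0.5],[-1,-0.044,0.5]]' --rot '[[0,0,0.11],[0,0,0.11],[0,0,0.11],[0,0,0.11],[0,0,0.11]]' --gripper '[1,1,1,1,1]'

```text
time_s: 3.02
tool_pos: [0.4487, -0.0618, 0.2586]
tool_rot: [-179.9, 0.0, 80.3]
force: [0.1, 0.0, 0.0]
grip_width: 0.087
grasp_force: 0.0
```

```bash
python3 - <<'E'
from h import *
for n in ["side","top"]:
    w=viewer.read_camera(n); im=w["img"][150:350,220:440] if n=="side" else w["img"][170:370,230:450]
    cv2.imwrite(f"pics/{n}3.png",cv2.resize(im,None,fx=2.5,fy=2.5)[:,:,::-1])
go((.4485,-.0751,.153,80))
E
```

```text
at [ 0.4502 -0.0587  0.2604] [179.9676  -0.0385  80.5861] w 0.0872 t 3.125
(0.4485, -0.0751, 0.153, 80) pos [-0.083  0.005  0.537] rot [ 0.    -0.     0.007]
```

View pics/side3.png

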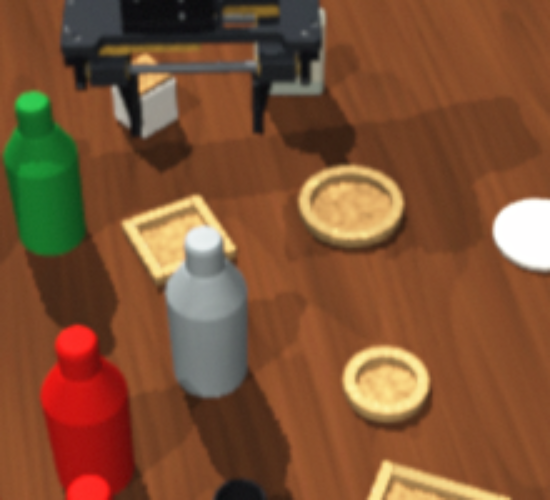

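The side view confirms nothing stands between the open fingers and the steel shaker, whose cap is at crop (203,242). The next move aligns and descends.

Call:
step_arm --delta_pos '[[-0.083,0.005,0],[-0.083,0.005,0],[-0.083,0.005,0.2],[-0.083,0.005,0.2],[-0.083,0.005,0.2]]' --rot '[[0,0,0],[0,0,0],[0,0,0],[0,0,0],[0,0,0]]' --gripper '[1,1,1,1,1]'

```text
time_s: 3.75
tool_pos: [0.4485, -0.0765, 0.2211]
tool_rot: [179.9, -0.0, 80.5]
force: [-0.2, 0.1, 0.3]
grip_width: 0.087
grasp_force: 0.0
```

```bash
python3 - <<'E'
from h import *
go((.4485,-.0751,.153,80))
E
```

```text
at [ 0.4485 -0.0765  0.2211] [179.9321  -0.0166  80.4637] w 0.087 t 3.75
(0.4485, -0.0751, 0.153, 80) pos [ 0.007 -0.001  0.341] rot [ 0.001 -0.     0.005]
```

Call:
step_arm --delta_pos '[[0.007,0,0.2],[0.007,0,0.34],[0.007,0,0.34],[0.007,0,0.34],[0.007,0,0.34],[0.007,0,0.34],[0.007,0,0.34],[0.007,0,0.34],[0.007,0,0.34],[0.007,0,0.34]]' --rot '[[0,0,0],[0,0,0],[0,0,0],[0,0,0],[0,0,0],[0,0,0],[0,0,0],[0,0,0],[0,0,0],[0,0,0]]' --gripper '[1,1,1,1,-0.4,-0.4,-1,-1,-1,-1]' --squeeze 20

```text
time_s: 5.0
tool_pos: [0.4481, -0.0754, 0.1519]
tool_rot: [-180.0, -0.0, 80.4]
force: [-0.1, 0.2, 0.8]
grip_width: 0.0352
grasp_force: 0.0
```

Call:
step_arm --delta_pos '[[0,0,0],[0,0,0],[0,0,-0.05],[0,0,-0.15],[0,0,-0.3],[0,0,-0.3],[0,0,-0.3]]' --rot '[[0,0,0],[0,0,0],[0,0,0],[0,0,0],[0,0,0],[0,0,0],[0,0,0]]' --gripper '[-1,-1,-1,-1,-1,-1,-1]'

```text
time_s: 5.88
tool_pos: [0.4479, -0.0753, 0.2119]
tool_rot: [-180.0, -0.0, 80.4]
force: [-0.7, -0.2, -0.3]
grip_width: 0.0005
grasp_force: 0.0
```

```bash
python3 - <<'E'
from h import *
go((.623,.101,.24,80),(.55,.03,.24,80),(.623,.101,.17,80))
E
```

```text
at [ 0.4479 -0.0753  0.2119] [-179.9961   -0.0133   80.4369] w 0.0005 t 5.875
(0.623, 0.101, 0.24, 80) pos [ 1.015  0.717 -0.141] rot [-0.    -0.     0.005]
(0.55, 0.03, 0.24, 80) pos [ 0.604  0.416 -0.141] rot [-0.    -0.     0.005]
(0.623, 0.101, 0.17, 80) pos [1.015 0.717 0.209] rot [-0.    -0.     0.005]
```

The gripper closed on nothing, so I look again.

```bash
python3 - <<'E'
from h import *
a=viewer.read_camera("side")["img"][160:320,240:400]; b=viewer.read_camera("top")["img"][180:340,260:420]
cv2.imwrite("pics/m4.png",np.hstack([cv2.resize(i,(400,400)) for i in(a,b)])[:,:,::-1])
E
```

```text
(no output)
```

View pics/m4.png

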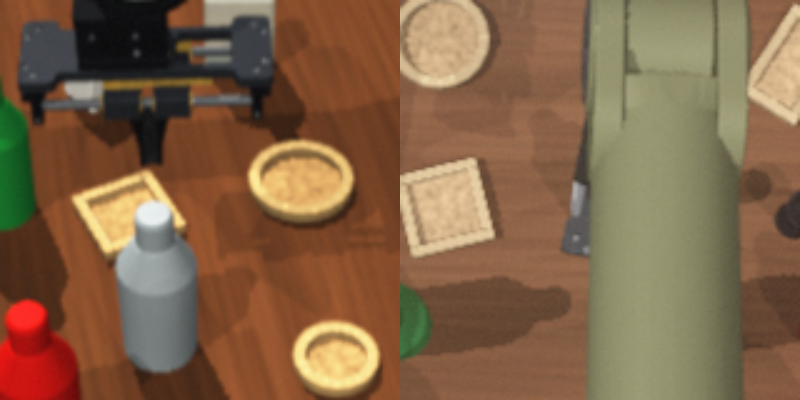

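```bash
python3 - <<'E'
from h import *
s=viewer.read_camera("side");t=viewer.read_camera("top")
print("tri cap",tri(t,(345.4,252.5),s,(301.6,245)))
o=env.get_obs(); print(o["tool_pos"])
print("tips",proj(s,o["tool_pos"]-[0,0,.011]), "TCP",proj(s,o["tool_pos"]))
print("shaker foot px", proj(s,(.4485,-.0751,0)), proj(t,(.4485,-.0751,0)))
print("off if tip seen at (300,225) with z .201:",bp(s,(300,225),.201))
E
```

```text
tri cap [ 0.4473 -0.0757  0.1736]
[ 0.4476 -0.0754  0.2112]
tips [301.1613 235.8913] TCP [300.9564 232.1018]
shaker foot px [304.8643 297.0998] [340.6404 263.3131]
off if tip seen at (300,225) with z .201: [ 0.4505 -0.0436  0.201 ]
```

```bash
python3 - <<'E'
from h import *
print(env.tcp_to_tips,[a for a in dir(env) if a[0]!="_"])
s=viewer.read_camera("side");w=viewer.read_camera("wrist")
print("open mid tips pred",proj(s,(.4502,-.0587,.2494)),"seen 298.6,203")
o=env.get_obs(); T=R.from_euler("xyz",o["tool_rot"],degrees=True).as_matrix()
print("wrist cam in tool",T.T@(w["pose"][:3,3]-o["tool_pos"]))
for z in(.17,.1,0):print("shaker in wrist",proj(w,(.4485,-.0751,z)))
print("tips in wrist",proj(w,o["tool_pos"]+T@[0,0,.011]))
cv2.imwrite("pics/w5.png",w["img"][:,:,::-1])
E
```

```text
0.011 ['PlanningError', 'get_obs', 'sign_off', 'tcp_to_tips']
open mid tips pred [300.1563 212.8657] seen 298.6,203
wrist cam in tool [ 0.0666 -0.0004 -0.1868]
shaker in wrist [319.4488 245.5643]
shaker in wrist [319.1666 223.723 ]
shaker in wrist [318.9285 205.2935]
tips in wrist [318.4845 260.1528]
```

View pics/w5.png

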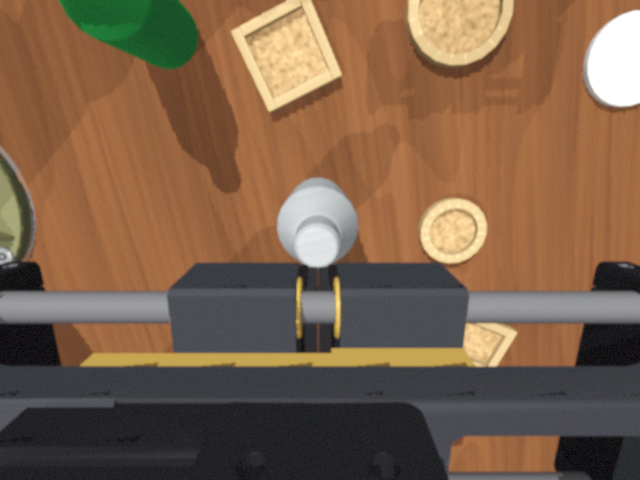

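The wrist view shows the cap at (318,244), as predicted, so the xy is right. In the side view the tips appear about 10 px (about 30 mm) higher than the stated geometry. I zoom in on the tips with both the stated tip and a tip 30 mm higher marked.

```bash
python3 - <<'E'
from h import *
s=viewer.read_camera("side");w=viewer.read_camera("wrist"); o=env.get_obs(); T=R.from_euler("xyz",o["tool_rot"],degrees=True).as_matrix()
out=[]
for c,(x,y) in((s,(260,190)),(w,(278,220))):
    k=cv2.resize(c["img"][y:y+80,x:x+80],(400,400),interpolation=cv2.INTER_NEAREST)
    k=cv2.convertScaleAbs(k,alpha=1.6,beta=25)
    for d,col in((.011,(255,0,0)),(-.019,(0,255,255))):
        u=(proj(c,o["tool_pos"]+T@[0,0,d])-[x,y])*5; cv2.line(k,(int(u[0])+60,int(u[1])),(int(u[0])+110,int(u[1])),col,2); print(u/5+[x,y])
    out.append(k)
cv2.imwrite("pics/z6.png",np.hstack(out)[:,:,::-1])
E
```

```text
[301.3157 235.7392]
[300.7612 225.2801]
[318.4051 260.1318]
[318.4972 278.4337]
```

View pics/z6.png

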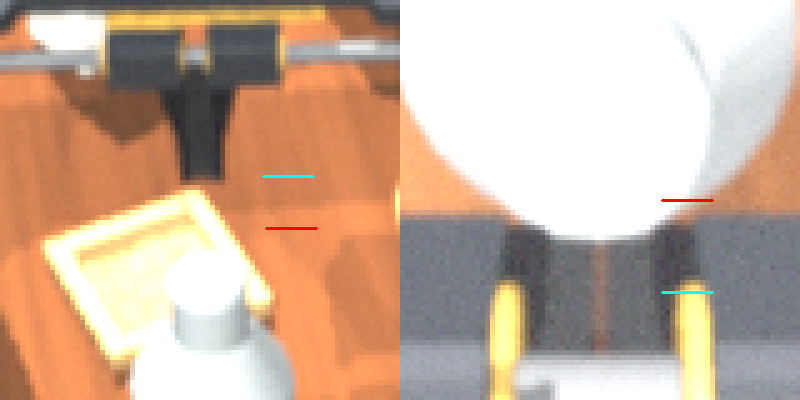

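The tips, seen in both side and wrist views, end well above the stated place. The zoomed side tip is at row 226, against a stated 236. I test the wrist camera's scale to see whether the tool height or only the finger geometry is off.

```bash
python3 - <<'E'
from h import *
w=viewer.read_camera("wrist"); o=env.get_obs()
print("small",proj(w,(.6017,-.1298,.012)),"square",proj(w,(.4447,.0889,.012)))
v=w["img"].astype(int); m=((v[:,:,0]>170)&(v[:,:,0]-v[:,:,2]>40)&(v[:,:,1]>140)).astype(np.uint8)
m[262:]=0
for k in cv2.findContours(m,cv2.RETR_EXTERNAL,cv2.CHAIN_APPROX_NONE)[0]:
    if cv2.contourArea(k)>800: print(cv2.minAreaRect(k))
s=viewer.read_camera("side")
# side view: where the wide gripper body's cross bar etc; find z of tip from side & wrist via edges
T=R.from_euler("xyz",o["tool_rot"],degrees=True).as_matrix()
for d in(.011,-.01,-.02,-.028,-.035): print(d,"side near edge",proj(s,o["tool_pos"]+T@[-.0095,0,d])[1],"wrist front edge",proj(w,o["tool_pos"]+T@[.0095,0,d])[1])
E
```

```text
small [456.0454 231.2536] square [288.599   52.0113]
((452.5, 229.0), (67.0, 64.0), 0.0)
((459.5, 32.5), (65.0, 105.0), 90.0)
((286.8273620605469, 51.27022933959961), (93.18766784667969, 87.0440444946289), 64.39781188964844)
0.011 side near edge 238.9600559966842 wrist front edge 245.1352266387112
-0.01 side near edge 231.6774376400498 wrist front edge 255.8630961929369
-0.02 side near edge 228.14516071103637 wrist front edge 261.84396313095715
-0.028 side near edge 225.28873986495094 wrist front edge 267.12495014685976
-0.035 side near edge 222.7667226519977 wrist front edge 272.1620193225094
```

The wrist scale matches to 1%, so the TCP height is right and the real fingertips end about 26 mm *behind* the TCP. I descend with the fingers open to about TCP z 0.118, which is safe under either geometry, then check from the side.

Call:
step_arm --delta_pos '[[0,0,0],[0,0,0],[0,0,0],[0,0,0],[0,0,0.2],[0,0,0.35],[0,0,0.46],[0,0,0.46],[0,0,0.46]]' --rot '[[0,0,0],[0,0,0],[0,0,0],[0,0,0],[0,0,0],[0,0,0],[0,0,0],[0,0,0],[0,0,0]]' --gripper '[1,1,1,1,1,1,1,1,1]'

```text
time_s: 7.5
tool_pos: [0.4488, -0.0754, 0.1209]
tool_rot: [179.9, -0.0, 80.4]
force: [0.3, -0.4, -0.4]
grip_width: 0.0818
grasp_force: 0.0
```

```bash
python3 - <<'E'
from h import *
a=viewer.read_camera("side"); o=env.get_obs(); print(o["tool_pos"],o["force"],o["grip_width"])
for d in(-.02,-.026,-.032):
  print(d,[proj(a,o["tool_pos"]+R.from_euler("xyz",o["tool_rot"],degrees=True).as_matrix()@[-.0095,y,d]) for y in(-.048,.048)])
cv2.imwrite("pics/s7.png",cv2.resize(a["img"][200:310,240:360],None,fx=5,fy=5,interpolation=cv2.INTER_CUBIC)[:,:,::-1])
E
```

```text
[ 0.449  -0.0754  0.1211] [ 0.2703  0.0081 -0.0229] 0.08382032302022537
-0.02 [array([280.3461, 259.2667]), array([325.4522, 257.9888])]
-0.026 [array([280.1613, 257.3455]), array([325.4217, 256.0634])]
-0.032 [array([279.9752, 255.4112]), array([325.391 , 254.1248])]
```

View pics/s7.png

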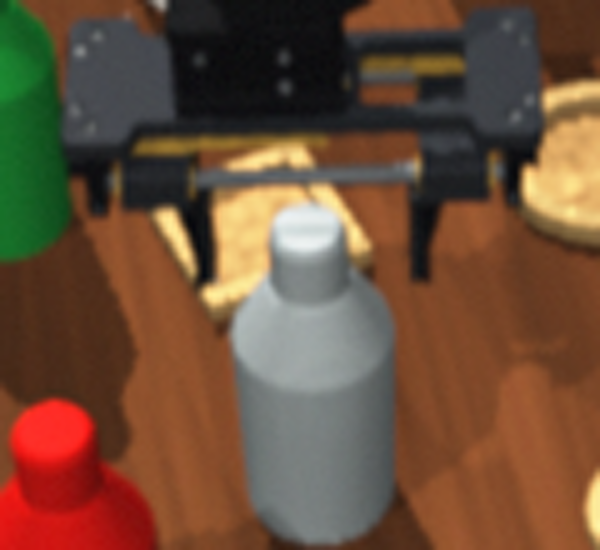

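The tips are at crop (205,284) and (420,282), which matches tips 26 mm behind the TCP. They flank the cap just above the shoulder, so I close here.

Call:
step_arm --delta_pos '[[0,0,0.012],[0,0,0.012],[0,0,0.012],[0,0,0.012],[0,0,0.012],[0,0,0.012],[0,0,0.012],[0,0,0.012],[0,0,0.012],[0,0,0.012],[0,0,0.012]]' --rot '[[0,0,0],[0,0,0],[0,0,0],[0,0,0],[0,0,0],[0,0,0],[0,0,0],[0,0,0],[0,0,0],[0,0,0],[0,0,0]]' --gripper '[-1,-1,-1,-1,-1,-1,-1,-1,-1,-1,-1]' --squeeze 25

```text
time_s: 8.93
tool_pos: [0.448, -0.0754, 0.1176]
tool_rot: [-180.0, -0.0, 80.4]
force: [-2.1, -0.0, 2.6]
grip_width: 0.0334
grasp_force: 25.0
```

Call:
step_arm --delta_pos '[[0,0,-0.1],[0,0,-0.2],[0,0,-0.3],[0,0,-0.3],[0.3,0.2,-0.3],[0.55,0.38,-0.3],[0.8,0.55,-0.3],[0.95,0.67,-0.3],[1,0.7,-0.3],[1,0.7,-0.3],[1,0.7,-0.3]]' --rot '[[0,0,0],[0,0,0],[0,0,0],[0,0,0],[0,0,0],[0,0,0],[0,0,0],[0,0,0],[0,0,0],[0,0,0],[0,0,0]]' --gripper '[-1,-1,-1,-1,-1,-1,-1,-1,-1,-1,-1]'

```text
time_s: 10.3
tool_pos: [0.6185, 0.0965, 0.1771]
tool_rot: [-179.9, 0.1, 80.3]
force: [-1.0, 0.2, -3.1]
grip_width: 0.0336
grasp_force: 25.0
```

```bash
python3 - <<'E'
from h import *
go((.623,.101,.13,80.4),(.623,.101,.1225,80.4))
o=env.get_obs(); print(o["force"],o["grasp_force"])
E
```

```text
at [0.6185 0.0965 0.1771] [-179.947     0.0517   80.3022] w 0.0336 t 10.3
(0.623, 0.101, 0.13, 80.4) pos [0.026 0.019 0.236] rot [-0.001  0.001 -0.001]
(0.623, 0.101, 0.1225, 80.4) pos [0.026 0.019 0.273] rot [-0.001  0.001 -0.001]
[-0.9595  0.1824 -3.0885] 24.96470824051812
```

Call:
step_arm --delta_pos '[[0.026,0.019,0.05],[0.026,0.019,0.12],[0.026,0.019,0.2],[0.026,0.019,0.24],[0.026,0.019,0.26],[0.026,0.019,0.27],[0.026,0.019,0.274],[0.026,0.019,0.274],[0.026,0.019,0.274]]' --rot '[[0,0,0],[0,0,0],[0,0,0],[0,0,0],[0,0,0],[0,0,0],[0,0,0],[0,0,0],[0,0,0]]' --gripper '[-1,-1,-1,-1,-1,-1,-1,-1,-1]'

```text
time_s: 11.42
tool_pos: [0.6242, 0.1031, 0.1231]
tool_rot: [180.0, -0.0, 80.4]
force: [0.1, -0.1, -2.7]
grip_width: 0.0335
grasp_force: 25.0
```

Call:
step_arm --delta_pos '[[-0.008,-0.005,0.004],[-0.008,-0.005,0.008],[-0.008,-0.005,0.01],[-0.008,-0.005,0.01],[-0.008,-0.005,0.01],[-0.008,-0.005,0.01],[-0.008,-0.005,0.01],[-0.008,-0.005,0.01]]' --rot '[[0,0,0],[0,0,0],[0,0,0],[0,0,0],[0,0,0],[0,0,0],[0,0,0],[0,0,0]]' --gripper '[-1,-1,-1,-1,0,0.3,0.6,1]'

```text
time_s: 12.42
tool_pos: [0.6226, 0.1017, 0.1205]
tool_rot: [-180.0, 0.0, 80.4]
force: [-1.0, 0.6, 0.7]
grip_width: 0.0652
grasp_force: 0.0
```

Call:
step_arm --delta_pos '[[0,0,0],[0,0,0],[0,0,-0.15],[0,0,-0.4],[0,0,-0.7],[0,0,-0.9],[0,0,-0.9]]' --rot '[[0,0,0],[0,0,0],[0,0,0],[0,0,0],[0,0,0],[0,0,0],[0,0,0]]' --gripper '[1,1,1,1,1,1,1]'

```text
time_s: 13.3
tool_pos: [0.6247, 0.1014, 0.305]
tool_rot: [179.6, -0.2, 80.4]
force: [0.4, -0.4, 0.4]
grip_width: 0.0869
grasp_force: 0.0
```

```bash
python3 - <<'E'
from h import *
go((.53,-.09,.28,40),(.4425,-.2744,.28,0))
E
```

```text
at [0.6247 0.1014 0.305 ] [179.6129  -0.1685  80.4173] w 0.0869 t 13.3
(0.53, -0.09, 0.28, 40) pos [-1.023 -0.308  0.12 ] rot [ 0.004 -0.003  0.47 ]
(0.4425, -0.2744, 0.28, 0) pos [-2.005 -0.586  0.115] rot [ 0.002 -0.005  0.936]
```

Call:
step_arm --delta_pos '[[-1,-0.3,0.1],[-1,-0.3,0.1],[-1,-0.3,0.1],[-1,-0.3,0.1],[-1,-0.3,0.1],[-1,-0.3,0.1]]' --rot '[[0,0,0.45],[0,0,0.45],[0,0,0.45],[0,0,0.45],[0,0,0.45],[0,0,0.45]]' --gripper '[1,1,1,1,1,1]'

```text
time_s: 14.05
tool_pos: [0.5308, -0.0836, 0.2802]
tool_rot: [-180.0, -0.0, 42.0]
force: [0.4, 0.2, -0.2]
grip_width: 0.0871
grasp_force: 0.0
```

```bash
python3 - <<'E'
from h import *
t=viewer.read_camera("top"); s=viewer.read_camera("side"); im=t["img"]
v=im.astype(int); red=((v[:,:,0]>150)&(v[:,:,1]<90)&(v[:,:,2]<90)).astype(np.uint8)
for k in cv2.findContours(red,cv2.RETR_EXTERNAL,cv2.CHAIN_APPROX_NONE)[0]:
    if cv2.contourArea(k)>100: print("red",cv2.minEnclosingCircle(k))
print("red caps",[bp(t,u,.17)[:2] for u in((382,302),(449,310),(432,356))])
# shaker cap now (side)
print("shaker expected side px",proj(s,(.623,.101,.174)))
v=s["img"].astype(int)
cv2.imwrite("pics/s8.png",cv2.resize(np.hstack([s["img"][180:300,300:420],im[160:280,220:340]]),None,fx=3.3,fy=3.3)[:,:,::-1])
go((.4425,-.2744,.26,0))
E
```

```text
red ((422.0, 356.0), 18.384876251220703)
red ((385.0, 309.5), 11.672718048095703)
red ((438.5, 312.5), 18.828269958496094)
red caps [array([ 0.3376, -0.1592]), array([ 0.3235, -0.3086]), array([ 0.2222, -0.2687])]
shaker expected side px [362.9326 180.9301]
at [ 0.5309 -0.0835  0.2803] [-179.9858    0.0401   42.0088] w 0.087 t 14.15
(0.4425, -0.2744, 0.26, 0) pos [-0.967  0.413  0.102] rot [0.    0.001 0.489]
```

View pics/s8.png

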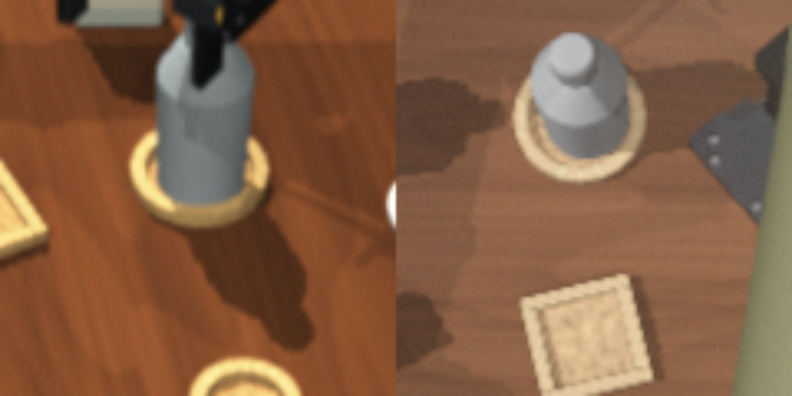

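The shaker stands upright inside the large stand's rim, with its foot at crop (586,155) and the ring centre near (579,122). Next is the jigger.

Call:
step_arm --delta_pos '[[-0.967,0.413,0.1],[-0.967,0.413,0.1],[-0.967,0.413,0.1],[-0.967,0.413,0.1],[-0.967,0.413,0.25],[-0.967,0.413,0.4],[-0.967,0.413,0.4],[-0.967,0.413,0.4]]' --rot '[[0,0,0.489],[0,0,0.489],[0,0,0.489],[0,0,0.489],[0,0,0.489],[0,0,0.489],[0,0,0.489],[0,0,0.489]]' --gripper '[1,1,1,1,1,1,1,1]'

```text
time_s: 15.15
tool_pos: [0.4421, -0.2759, 0.2018]
tool_rot: [179.9, -0.0, -0.2]
force: [-0.5, 0.1, 0.7]
grip_width: 0.0871
grasp_force: 0.0
```

```bash
python3 - <<'E'
from h import *
w=viewer.read_camera("wrist"); v=w["img"].astype(int)
p=proj(w,(.4425,-.2744,.074)); print("pred mouth",p)
m=(v.max(2)<60).astype(np.uint8); m[262:]=0
for k in cv2.findContours(m,cv2.RETR_EXTERNAL,cv2.CHAIN_APPROX_NONE)[0]:
    if cv2.contourArea(k)>300: print(cv2.boundingRect(k),cv2.contourArea(k))
x,y=map(int,p)
cv2.imwrite("pics/w9.png",cv2.resize(w["img"][140:280,200:440],None,fx=3,fy=3)[:,:,::-1])
go((.4425,-.2744,.10,0),(.4425,-.2744,.01,0))
E
```

```text
pred mouth [315.1355 220.393 ]
(295, 206, 38, 37) 903.5
at [ 0.4423 -0.2761  0.2021] [179.9404  -0.0967  -0.1942] w 0.0872 t 15.2
(0.4425, -0.2744, 0.1, 0) pos [ 0.    -0.009  0.51 ] rot [ 0.001 -0.001 -0.002]
(0.4425, -0.2744, 0.01, 0) pos [-0.001 -0.009  0.96 ] rot [ 0.001 -0.001 -0.002]
```

View pics/w9.png

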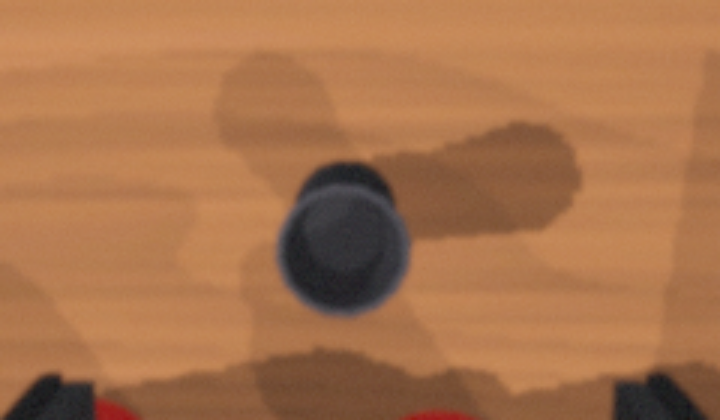

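The jigger mouth is centred at crop (344,249), i.e. px (314.7,223). That puts it at x≈0.441, y≈-0.274, between the open fingers, and I descend.

Call:
step_arm --delta_pos '[[-0.006,-0.009,0.2],[-0.006,-0.009,0.45],[-0.006,-0.009,0.65],[-0.006,-0.009,0.8],[-0.006,-0.009,0.9],[-0.006,-0.009,0.95],[-0.006,-0.009,0.95],[-0.006,-0.009,0.95]]' --rot '[[0,0,0],[0,0,0],[0,0,0],[0,0,0],[0,0,0],[0,0,0],[0,0,0],[0,0,0]]' --gripper '[1,1,1,1,1,1,1,1]'

```text
time_s: 16.2
tool_pos: [0.4409, -0.2747, 0.0118]
tool_rot: [180.0, -0.1, -0.3]
force: [-0.1, -0.0, -0.8]
grip_width: 0.087
grasp_force: 0.0
```

Call:
step_arm --delta_pos '[[0,0,0],[0,0,0],[0,0,0],[0,0,0],[0,0,0],[0,0,0],[0,0,0],[0,0,0],[0,0,0],[0,0,0]]' --rot '[[0,0,0],[0,0,0],[0,0,0],[0,0,0],[0,0,0],[0,0,0],[0,0,0],[0,0,0],[0,0,0],[0,0,0]]' --gripper '[-1,-1,-1,-1,-1,-1,-1,-1,-1,-1]' --squeeze 8

```text
time_s: 17.45
tool_pos: [0.4398, -0.2743, 0.0107]
tool_rot: [180.0, 0.0, -0.3]
force: [-0.5, 0.0, -0.5]
grip_width: 0.0417
grasp_force: 8.0
```

Call:
step_arm --delta_pos '[[0,0,-0.1],[0,0,-0.25],[0,0,-0.4],[0,0,-0.5],[0.2,-0.2,-0.5],[0.4,-0.4,-0.5],[0.6,-0.6,-0.5],[0.8,-0.72,-0.5],[0.8,-0.72,-0.5],[0.8,-0.72,-0.5],[0.8,-0.72,-0.5]]' --rot '[[0,0,0],[0,0,0],[0,0,0],[0,0,0],[0,0,0],[0,0,0],[0,0,0],[0,0,0],[0,0,0],[0,0,0],[0,0,0]]' --gripper '[-1,-1,-1,-1,-1,-1,-1,-1,-1,-1,-1]'

```text
time_s: 18.82
tool_pos: [0.5997, -0.1326, 0.1115]
tool_rot: [-180.0, -0.0, -0.4]
force: [0.2, 0.5, -0.7]
grip_width: 0.0415
grasp_force: 8.0
```

```bash
python3 - <<'E'
from h import *
w=viewer.read_camera("wrist"); s=viewer.read_camera("side")
o=env.get_obs(); print(o["force"],o["grasp_force"])
for n,c in(("w",w),("s",s)):
    v=c["img"].astype(int)
    m=((v[:,:,0]>150)&(v[:,:,0]-v[:,:,2]>30)&(v[:,:,1]>115)).astype(np.uint8)
    p=proj(c,(.6017,-.1298,.012)); print(n,"small stand pred",p)
    for k in cv2.findContours(m,cv2.RETR_EXTERNAL,cv2.CHAIN_APPROX_NONE)[0]:
        if cv2.contourArea(k)>200 and np.hypot(*(k.reshape(-1,2).mean(0)-p))<60: b=cv2.boundingRect(k); print(b,b[0]+b[2]/2,b[1]+b[3]/2)
go((.601,-.1298,.03,0),(.601,-.1298,.0157,0))
E
```

```text
[ 0.5756 -1.34   -0.3887] 8.012699979821036
w small stand pred [313.4508 225.2937]
s small stand pred [375.5338 301.6281]
(363, 334, 61, 44) 393.5 356.0
(357, 288, 35, 30) 374.5 303.0
at [ 0.5999 -0.1321  0.1113] [-179.9721   -0.0357   -0.3915] w 0.0416 t 18.925
(0.601, -0.1298, 0.03, 0) pos [ 0.005 -0.011  0.407] rot [-0.    -0.    -0.005]
(0.601, -0.1298, 0.0157, 0) pos [ 0.005 -0.011  0.478] rot [-0.    -0.    -0.005]
```

Call:
step_arm --delta_pos '[[0.005,-0.011,0.1],[0.005,-0.011,0.25],[0.005,-0.011,0.38],[0.005,-0.011,0.44],[0.005,-0.011,0.46],[0.005,-0.011,0.475],[0.005,-0.011,0.48],[0.005,-0.011,0.48]]' --rot '[[0,0,0],[0,0,0],[0,0,0],[0,0,0],[0,0,0],[0,0,0],[0,0,0],[0,0,0]]' --gripper '[-1,-1,-1,-1,-1,-1,-1,-1]'

```text
time_s: 19.92
tool_pos: [0.602, -0.1288, 0.0153]
tool_rot: [-180.0, -0.1, -0.3]
force: [-0.1, -0.6, -0.8]
grip_width: 0.0417
grasp_force: 8.0
```

Call:
step_arm --delta_pos '[[0,0,0.003],[0,0,0.004],[0,0,0.004],[0,0,0.004],[0,0,0.004],[0,0,0.004],[0,0,0.004],[0,0,0.004],[0,0,0.004],[0,0,0.004],[0,0,0.004]]' --rot '[[0,0,0],[0,0,0],[0,0,0],[0,0,0],[0,0,0],[0,0,0],[0,0,0],[0,0,0],[0,0,0],[0,0,0],[0,0,0]]' --gripper '[-1,-1,0.1,0.2,0.4,0.7,1,1,1,1,1]'

```text
time_s: 21.3
tool_pos: [0.6016, -0.1287, 0.014]
tool_rot: [-180.0, -0.0, -0.3]
force: [-0.6, 0.9, 0.0]
grip_width: 0.0866
grasp_force: 0.0
```

Call:
step_arm --delta_pos '[[0,0,-0.1],[0,0,-0.4],[0,0,-0.7],[0,0,-0.95],[0,0,-0.95],[0,0,-0.95]]' --rot '[[0,0,0],[0,0,0],[0,0,0],[0,0,0],[0,0,0],[0,0,0]]' --gripper '[1,1,1,1,1,1]'

```text
time_s: 22.05
tool_pos: [0.6014, -0.1288, 0.2045]
tool_rot: [-180.0, -0.0, -0.3]
force: [-0.8, -0.4, -0.1]
grip_width: 0.0872
grasp_force: 0.0
```

```bash
python3 - <<'E'
from h import *
w=viewer.read_camera("wrist"); v=w["img"].astype(int)
print("pred mouth at stand centre",proj(w,(.6017,-.1298,.078)),"foot",proj(w,(.6017,-.1298,.004)))
m=(v.max(2)<75).astype(np.uint8); m[255:]=0
for k in cv2.findContours(m,cv2.RETR_EXTERNAL,cv2.CHAIN_APPROX_NONE)[0]:
    if cv2.contourArea(k)>300: print(cv2.boundingRect(k),cv2.contourArea(k))
go((.48,.04,.30,45),(.4426,.285,.30,45))
E
```

```text
pred mouth at stand centre [318.0184 220.7495] foot [318.0575 207.2864]
(297, 202, 39, 39) 1136.0
at [ 0.6009 -0.1285  0.2035] [-179.9669    0.0602   -0.27  ] w 0.0871 t 22.1
(0.48, 0.04, 0.3, 45) pos [-0.609 -0.84  -0.482] rot [-0.001  0.001 -0.527]
(0.4426, 0.285, 0.3, 45) pos [-0.802 -2.064 -0.481] rot [-0.001  0.001 -0.527]
```

The jigger blob (297–336, 202–241) sits at the predicted stand centre (318,221) within about 2 mm. Next is the pot.

Call:
step_arm --delta_pos '[[0,0,-0.48],[-0.2,-0.3,-0.48],[-0.45,-0.7,-0.48],[-0.6,-1,-0.48],[-0.6,-1,-0.48],[-0.6,-1,-0.48],[-0.6,-1,-0.48]]' --rot '[[0,0,0],[0,0,0],[0,0,0],[0,0,0],[0,0,0],[0,0,0],[0,0,0]]' --gripper '[1,1,1,1,1,1,1]'

```text
time_s: 22.98
tool_pos: [0.4823, 0.071, 0.2992]
tool_rot: [179.9, 0.1, -0.3]
force: [0.5, -0.3, 0.4]
grip_width: 0.0868
grasp_force: 0.0
```

Call:
step_arm --delta_pos '[[-0.2,-1,0.2],[-0.2,-1,0.2],[-0.2,-1,0.2],[-0.2,-1,0.2],[-0.2,-1,0.2],[-0.2,-1,0.2],[-0.2,-1,0.2]]' --rot '[[0,0,-0.36],[0,0,-0.36],[0,0,-0.36],[0,0,-0.36],[0,0,-0.36],[0,0,-0.36],[0,0,-0.36]]' --gripper '[1,1,1,1,1,1,1]'

```text
time_s: 23.85
tool_pos: [0.4448, 0.2698, 0.2606]
tool_rot: [-180.0, -0.1, 30.4]
force: [-0.1, -0.8, -0.0]
grip_width: 0.0873
grasp_force: 0.0
```

```bash
python3 - <<'E'
from h import *
w=viewer.read_camera("wrist"); im=w["img"]
p=proj(w,(.4426,.285,.064)); print("pred cork",p)
v=im.astype(int); hsv=cv2.cvtColor(im,cv2.COLOR_RGB2HSV)
x,y=map(int,p); print("cork colour",im[y,x],"wood",im[y-60,x-60])
cv2.imwrite("pics/w10.png",cv2.resize(im[130:330,180:460],None,fx=2.8,fy=2.8)[:,:,::-1])
go((.4426,.285,.2,31))
E
```

```text
pred cork [304.8792 202.8456]
cork colour [243 206 148] wood [181 124  81]
at [0.4445 0.2702 0.2606] [-179.9744   -0.061    30.4687] w 0.0869 t 23.9
(0.4426, 0.285, 0.2, 31) pos [ 0.029 -0.068  0.303] rot [-0.    -0.001 -0.006]
```

View pics/w10.png

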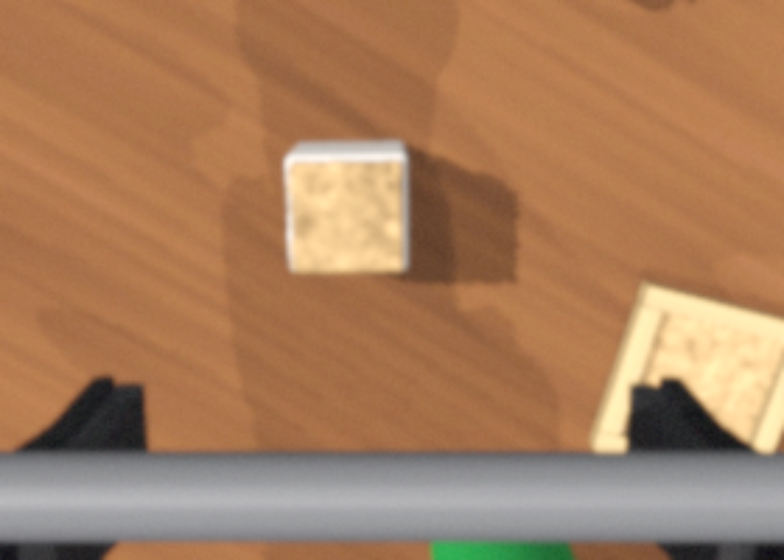

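The pot cork is centred at crop (347,215), i.e. px (303.6,206.6), and its sides are about 1.5° counter-clockwise of the tool.

```bash
python3 - <<'E'
from h import *
w=viewer.read_camera("wrist")
p=bp(w,(303.6,206.6),.064); print(p)
go((p[0],p[1],.12,31.7),(p[0],p[1],.002,31.7))
E
```

```text
[0.4378 0.2846 0.064 ]
at [0.4442 0.2707 0.2605] [-179.9695   -0.0562   30.5165] w 0.087 t 23.95
(np.float64(0.4378375527588493), np.float64(0.2845791452085167), 0.12, 31.7) pos [ 0.007 -0.076  0.703] rot [-0.    -0.001 -0.014]
(np.float64(0.4378375527588493), np.float64(0.2845791452085167), 0.002, 31.7) pos [ 0.007 -0.075  1.293] rot [-0.    -0.001 -0.014]
```

Call:
step_arm --delta_pos '[[0.007,-0.076,0.1],[0.007,-0.076,0.3],[0.007,-0.076,0.6],[0.007,-0.076,0.85],[0.007,-0.076,0.95],[0.007,-0.076,0.95]]' --rot '[[0,0,-0.014],[0,0,-0.014],[0,0,-0.014],[0,0,-0.014],[0,0,-0.014],[0,0,-0.014]]' --gripper '[1,1,1,1,1,1]'

```text
time_s: 24.7
tool_pos: [0.4361, 0.2845, 0.0687]
tool_rot: [179.9, 0.2, 31.8]
force: [0.1, 0.3, 0.9]
grip_width: 0.0874
grasp_force: 0.0
```

Call:
step_arm --delta_pos '[[0,0,0.1],[0,0,0.2],[0,0,0.28],[0,0,0.32],[0,0,0.32],[0,0,0.32],[0,0,0.32],[0,0,0.32],[0,0,0.32],[0,0,0.32],[0,0,0.32],[0,0,0.32],[0,0,0.32]]' --rot '[[0,0,0],[0,0,0],[0,0,0],[0,0,0],[0,0,0],[0,0,0],[0,0,0],[0,0,0],[0,0,0],[0,0,0],[0,0,0],[0,0,0],[0,0,0]]' --gripper '[1,1,1,1,1,-1,-1,-1,-1,-1,-1,-1,-1]' --squeeze 20

```text
time_s: 26.32
tool_pos: [0.4372, 0.2857, 0.0061]
tool_rot: [180.0, -0.0, 31.9]
force: [0.9, -1.9, 1.7]
grip_width: 0.0497
grasp_force: 20.0
```

Call:
step_arm --delta_pos '[[0,0,-0.1],[0,0,-0.3],[0,0,-0.5],[0,0,-0.7],[0,0,-0.7],[0,0,-0.7]]' --rot '[[0,0,0],[0,0,0],[0,0,0],[0,0,0],[0,0,0],[0,0,0]]' --gripper '[-1,-1,-1,-1,-1,-1]'

```text
time_s: 27.08
tool_pos: [0.4357, 0.2854, 0.1446]
tool_rot: [-180.0, 0.1, 31.9]
force: [-0.6, -0.4, -2.4]
grip_width: 0.0502
grasp_force: 20.0
```

```bash
python3 - <<'E'
from h import *
o=env.get_obs(); print(o["force"])
go((.4447,.0889,.146,15.6))
E
```

```text
[-0.5865 -0.3936 -2.3718]
at [0.4357 0.2854 0.1446] [-179.9917    0.1348   31.8971] w 0.0502 t 27.075
(0.4447, 0.0889, 0.146, 15.6) pos [-0.481  0.858 -0.006] rot [0.    0.002 0.19 ]
```

Call:
step_arm --delta_pos '[[-0.16,0.29,0],[-0.32,0.57,0],[-0.48,0.858,0],[-0.48,0.858,0],[-0.48,0.858,0],[-0.48,0.858,0],[-0.48,0.858,0]]' --rot '[[0,0,0.06],[0,0,0.12],[0,0,0.19],[0,0,0.19],[0,0,0.19],[0,0,0.19],[0,0,0.19]]' --gripper '[-1,-1,-1,-1,-1,-1,-1]'

```text
time_s: 27.95
tool_pos: [0.4457, 0.0907, 0.1456]
tool_rot: [180.0, 0.0, 15.7]
force: [-0.3, 0.5, -2.5]
grip_width: 0.0497
grasp_force: 20.0
```

```bash
python3 - <<'E'
from h import *
go((.4447,.0885,.03,15.6),(.4447,.0885,.0108,15.6))
s=viewer.read_camera("side"); print("square pred in side",proj(s,(.4447,.0889,.012)))
E
```

```text
at [0.4457 0.0907 0.1456] [179.9607   0.0358  15.7105] w 0.0497 t 27.95
(0.4447, 0.0885, 0.03, 15.6) pos [-0.007  0.009  0.578] rot [0.    0.    0.001]
(0.4447, 0.0885, 0.0108, 15.6) pos [-0.007  0.009  0.674] rot [0.    0.    0.001]
square pred in side [291.9499 243.9138]
```

Call:
step_arm --delta_pos '[[-0.007,0.009,0.15],[-0.007,0.009,0.35],[-0.007,0.009,0.5],[-0.007,0.009,0.6],[-0.007,0.009,0.64],[-0.007,0.009,0.66],[-0.007,0.009,0.672],[-0.007,0.009,0.676],[-0.007,0.009,0.676]]' --rot '[[0,0,0],[0,0,0],[0,0,0],[0,0,0],[0,0,0],[0,0,0],[0,0,0],[0,0,0],[0,0,0]]' --gripper '[-1,-1,-1,-1,-1,-1,-1,-1,-1]'

```text
time_s: 29.12
tool_pos: [0.4455, 0.0874, 0.0112]
tool_rot: [-180.0, -0.0, 15.5]
force: [0.0, 0.0, -2.7]
grip_width: 0.0497
grasp_force: 20.0
```

Call:
step_arm --delta_pos '[[0,0,0.004],[0,0,0.007],[0,0,0.007],[0,0,0.007],[0,0,0.007],[0,0,0.007],[0,0,0.007],[0,0,0.007],[0,0,0.007],[0,0,0.007],[0,0,0.007],[0,0,0.007]]' --rot '[[0,0,0],[0,0,0],[0,0,0],[0,0,0],[0,0,0],[0,0,0],[0,0,0],[0,0,0],[0,0,0],[0,0,0],[0,0,0],[0,0,0]]' --gripper '[-1,-1,-1,0.25,0.4,0.7,1,1,1,1,1,1]'

```text
time_s: 30.62
tool_pos: [0.4452, 0.0872, 0.0094]
tool_rot: [-180.0, -0.0, 15.5]
force: [0.3, 0.2, 1.0]
grip_width: 0.0865
grasp_force: 0.0
```

Call:
step_arm --delta_pos '[[0,0,-0.1],[0,0,-0.4],[0,0,-0.7],[0,0,-1],[0,0,-1],[0,0,-1],[0,0,-1]]' --rot '[[0,0,0],[0,0,0],[0,0,0],[0,0,0],[0,0,0],[0,0,0],[0,0,0]]' --gripper '[1,1,1,1,1,1,1]'

```text
time_s: 31.5
tool_pos: [0.444, 0.0869, 0.2077]
tool_rot: [180.0, 0.2, 15.5]
force: [0.7, 0.1, 0.4]
grip_width: 0.0869
grasp_force: 0.0
```

```bash
python3 - <<'E'
from h import *
w=viewer.read_camera("wrist"); print("pot cork pred",proj(w,(.4447,.0889,.068)))
v=w["img"].astype(int); wh=((v.min(2)>165)&(v[:,:,0]-v[:,:,2]<30)).astype(np.uint8); wh[255:]=0
for k in cv2.findContours(wh,cv2.RETR_EXTERNAL,cv2.CHAIN_APPROX_NONE)[0]:
    if cv2.contourArea(k)>50: print("white",cv2.boundingRect(k))
print("pred ceramic corners",[proj(w,(.4447+a*np.cos(th),.0889+a*np.sin(th),.060)) for a in(.0354,) for th in np.radians(15.6+np.array([45,135,225,315]))])
go((.45,.29,.33,40),(.575,.30,.33,40))
E
```

```text
pot cork pred [315.0673 216.2878]
white (292, 186, 51, 46)
white (380, 0, 35, 47)
white (322, 0, 62, 65)
white (75, 0, 28, 13)
pred ceramic corners [array([289.4734, 189.5607]), array([290.5351, 238.9303]), array([339.8501, 238.8989]), array([340.6518, 189.5249])]
at [0.4441 0.0868 0.2077] [179.9457   0.1695  15.538 ] w 0.0871 t 31.55
(0.45, 0.29, 0.33, 40) pos [ 0.299 -0.97  -0.613] rot [ 0.     0.002 -0.285]
(0.575, 0.3, 0.33, 40) pos [ 0.914 -0.851 -0.615] rot [ 0.     0.002 -0.285]
```

The pot's edges span columns 292–343, predicted 290–340, so it is seated. The flask is next.

Call:
step_arm --delta_pos '[[0,0,-0.3],[0,0,-0.55],[0.3,-0.3,-0.55],[0.6,-0.6,-0.55],[0.9,-0.85,-0.55],[0.9,-0.85,-0.55],[0.9,-0.85,-0.55],[0.9,-0.85,-0.55]]' --rot '[[0,0,0],[0,0,0],[0,0,0],[0,0,-0.1],[0,0,-0.2],[0,0,-0.28],[0,0,-0.28],[0,0,-0.28]]' --gripper '[1,1,1,1,1,1,1,1]'

```text
time_s: 32.55
tool_pos: [0.573, 0.2983, 0.3175]
tool_rot: [179.9, 0.2, 39.5]
force: [0.2, -1.1, -0.0]
grip_width: 0.0867
grasp_force: 0.0
```

```bash
python3 - <<'E'
from h import *
w=viewer.read_camera("wrist"); im=w["img"]
for z in(.142,.1,0): print("flask pred",z,proj(w,(.602,.301,z)))
go((.602,.301,.25,40))
cv2.imwrite("pics/w11.png",cv2.resize(im[90:290,180:460],None,fx=2.8,fy=2.8)[:,:,::-1])
E
```

```text
flask pred 0.142 [332.6615 188.0883]
flask pred 0.1 [331.12  183.812]
flask pred 0 [328.4606 176.435 ]
at [0.5731 0.2975 0.3189] [179.9556   0.0795  39.4686] w 0.087 t 32.6
(0.602, 0.301, 0.25, 40) pos [0.123 0.078 0.344] rot [ 0.001  0.001 -0.006]
```

View pics/w11.png

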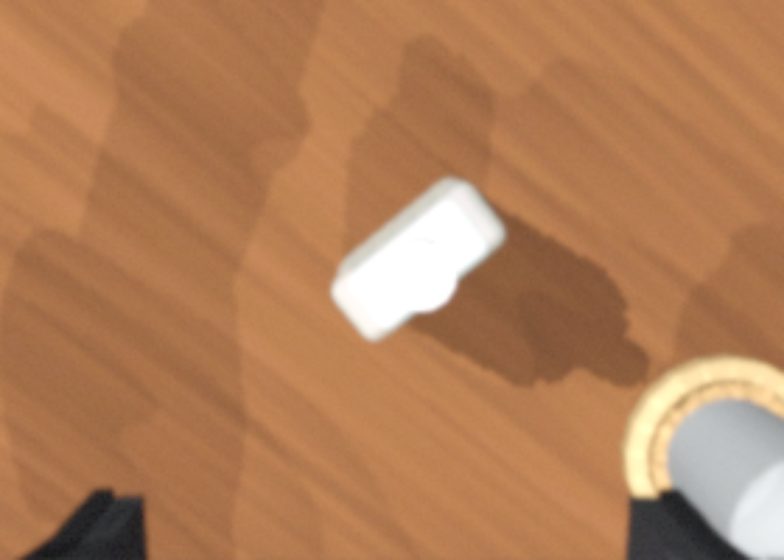

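The flask cap is centred at about crop (425,276), i.e. px (331.5,188.3), predicted (332.7,188.1). The body's long edge, from (372,340) to (503,241), gives an axis of about -13° in world. I check that with a mask and compute the approach.

```bash
python3 - <<'E'
from h import *
w=viewer.read_camera("wrist"); v=w["img"].astype(int)
p=bp(w,(331.5,188.3),.142); print("cap",p)
for th in(150,200,225):
    m=((v.min(2)>th)).astype(np.uint8); m[255:]=0
    for k in cv2.findContours(m,cv2.RETR_EXTERNAL,cv2.CHAIN_APPROX_NONE)[0]:
        if cv2.contourArea(k)>300: 
            q=np.array([bp(w,u[0],.1)[:2]*1000 for u in k],np.float32); print(th,cv2.minAreaRect(q))
go((p[0],p[1],.22,78))
E
```

```text
cap [0.6013 0.3012 0.142 ]
150 ((642.2772216796875, 151.27117919921875), (45.71519470214844, 101.25987243652344), 39.48685836791992)
150 ((764.0670776367188, 84.78817749023438), (75.11390686035156, 79.26559448242188), 39.48468017578125)
150 ((600.0691528320312, 303.44512939453125), (40.52779769897461, 74.72811126708984), 78.13771057128906)
200 ((764.1749877929688, 84.68738555908203), (75.46881103515625, 76.14713287353516), 50.76502990722656)
200 ((599.5413208007812, 301.9450378417969), (36.5650520324707, 72.04705810546875), 78.41259002685547)
225 ((764.4878540039062, 84.3626708984375), (72.72691345214844, 75.69676971435547), 39.4847412109375)
225 ((598.8853149414062, 301.3000183105469), (33.93709945678711, 69.19100189208984), 78.26405334472656)
at [0.5731 0.2973 0.3198] [179.9966  -0.0174  39.4495] w 0.087 t 32.65
(np.float64(0.6012973327631234), np.float64(0.30120455093623943), 0.22, 78) pos [0.121 0.074 0.499] rot [ 0.    -0.    -0.449]
```

Call:
step_arm --delta_pos '[[0.12,0.074,0],[0.12,0.074,0.1],[0.12,0.074,0.3],[0.12,0.074,0.5],[0.12,0.074,0.5],[0.12,0.074,0.5],[0.12,0.074,0.5]]' --rot '[[0,0,-0.45],[0,0,-0.45],[0,0,-0.45],[0,0,-0.45],[0,0,-0.45],[0,0,-0.45],[0,0,-0.45]]' --gripper '[1,1,1,1,1,1,1]'

```text
time_s: 33.52
tool_pos: [0.6021, 0.3033, 0.2223]
tool_rot: [179.8, -0.2, 78.2]
force: [0.1, -1.3, -0.3]
grip_width: 0.0872
grasp_force: 0.0
```

```bash
python3 - <<'E'
from h import *
go((.6013,.3012,.094,78))
w=viewer.read_camera("wrist"); v=w["img"].astype(int)
print("cap pred",proj(w,(.6013,.3012,.142)))
m=(v.min(2)>200).astype(np.uint8); m[255:]=0
print([cv2.boundingRect(k) for k in cv2.findContours(m,cv2.RETR_EXTERNAL,cv2.CHAIN_APPROX_NONE)[0] if cv2.contourArea(k)>200])
E
```

```text
at [0.6021 0.3033 0.2223] [179.8193  -0.1775  78.2048] w 0.0872 t 33.525
(0.6013, 0.3012, 0.094, 78) pos [-0.013 -0.004  0.641] rot [ 0.002 -0.002  0.002]
cap pred [317.3876 235.5428]
[(276, 203, 79, 46)]
```

Call:
step_arm --delta_pos '[[-0.013,-0.004,0.15],[-0.013,-0.004,0.35],[-0.013,-0.004,0.5],[-0.013,-0.004,0.6],[-0.013,-0.004,0.64],[-0.013,-0.004,0.64],[-0.013,-0.004,0.64]]' --rot '[[0,0,0],[0,0,0],[0,0,0],[0,0,0],[0,0,0],[0,0,0],[0,0,0]]' --gripper '[1,1,1,1,1,1,1]'

```text
time_s: 34.45
tool_pos: [0.6006, 0.3011, 0.0929]
tool_rot: [179.9, -0.1, 78.3]
force: [-0.3, 0.2, -0.5]
grip_width: 0.0872
grasp_force: 0.0
```

Call:
step_arm --delta_pos '[[0,0,0],[0,0,0],[0,0,0],[0,0,0],[0,0,0],[0,0,0],[0,0,0],[0,0,0],[0,0,0],[0,0,0],[0,0,0],[0,0,0],[0,0,0]]' --rot '[[0,0,0],[0,0,0],[0,0,0],[0,0,0],[0,0,0],[0,0,0],[0,0,0],[0,0,0],[0,0,0],[0,0,0],[0,0,0],[0,0,0],[0,0,0]]' --gripper '[-1,-1,-1,-1,-1,-1,-1,-1,-1,-1,-1,-1,-1]' --squeeze 20

```text
time_s: 36.08
tool_pos: [0.5997, 0.3008, 0.0914]
tool_rot: [180.0, -0.0, 78.3]
force: [0.8, -0.6, -0.6]
grip_width: 0.0255
grasp_force: 20.0
```

Call:
step_arm --delta_pos '[[0,0,-0.06],[0,0,-0.2],[0,0,-0.4],[0,0,-0.6],[0,0,-0.8],[0,0,-1],[0,0,-1],[0,0,-1]]' --rot '[[0,0,0],[0,0,0],[0,0,0],[0,0,0],[0,0,0],[0,0,0],[0,0,0],[0,0,0]]' --gripper '[-1,-1,-1,-1,-1,-1,-1,-1]'

```text
time_s: 37.08
tool_pos: [0.5991, 0.3007, 0.2908]
tool_rot: [-179.9, 0.0, 78.3]
force: [-0.3, 0.0, -3.0]
grip_width: 0.0254
grasp_force: 20.0
```

```bash
python3 - <<'E'
from h import *
o=env.get_obs(); print(o["force"],o["grasp_force"])
go((.55,.11,.315,78),(.606,-.273,.315,57.6))
E
```

```text
[-0.3434  0.0137 -3.0002] 20.00004204455763
at [0.5991 0.3007 0.2908] [-179.9394    0.0248   78.2823] w 0.0254 t 37.075
(0.55, 0.11, 0.315, 78) pos [-0.983 -0.047 -0.121] rot [-0.001  0.     0.003]
(0.606, -0.273, 0.315, 57.6) pos [-2.802  0.616 -0.121] rot [-0.001  0.     0.241]
```

Call:
step_arm --delta_pos '[[0,0,-0.1],[-0.15,0,-0.12],[-0.35,-0.02,-0.12],[-0.55,-0.03,-0.12],[-0.75,-0.04,-0.12],[-0.9,-0.05,-0.12],[-0.98,-0.05,-0.12],[-0.98,-0.05,-0.12]]' --rot '[[0,0,0],[0,0,0],[0,0,0],[0,0,0],[0,0,0],[0,0,0],[0,0,0],[0,0,0]]' --gripper '[-1,-1,-1,-1,-1,-1,-1,-1]'

```text
time_s: 38.08
tool_pos: [0.5497, 0.1102, 0.3149]
tool_rot: [-180.0, -0.0, 78.2]
force: [-0.5, -1.2, -1.9]
grip_width: 0.0253
grasp_force: 20.0
```

Call:
step_arm --delta_pos '[[-0.15,0,0],[-0.35,0.05,0],[-0.55,0.1,0],[-0.75,0.2,0],[-0.9,0.28,0],[-0.95,0.33,0],[-0.95,0.33,0]]' --rot '[[0,0,0.03],[0,0,0.08],[0,0,0.13],[0,0,0.18],[0,0,0.22],[0,0,0.239],[0,0,0.239]]' --gripper '[-1,-1,-1,-1,-1,-1,-1]'

```text
time_s: 38.95
tool_pos: [0.5764, -0.0881, 0.3148]
tool_rot: [-180.0, 0.1, 57.7]
force: [0.9, 0.1, -1.6]
grip_width: 0.0253
grasp_force: 20.0
```

```bash
python3 - <<'E'
from h import *
go((.606,-.273,.315,57.9))
E
```

```text
at [ 0.5764 -0.0881  0.3148] [-179.9641    0.0505   57.7418] w 0.0253 t 38.95
(0.606, -0.273, 0.315, 57.9) pos [-0.703  0.619 -0.001] rot [-0.     0.001 -0.002]
```

Call:
step_arm --delta_pos '[[-0.15,0.13,0],[-0.3,0.26,0],[-0.45,0.4,0],[-0.6,0.52,0],[-0.7,0.619,0],[-0.703,0.619,0.3],[-0.703,0.619,0.6],[-0.703,0.619,0.7],[-0.703,0.619,0.7],[-0.703,0.619,0.7]]' --rot '[[0,0,0],[0,0,0],[0,0,0],[0,0,0],[0,0,0],[0,0,0],[0,0,0],[0,0,0],[0,0,0],[0,0,0]]' --gripper '[-1,-1,-1,-1,-1,-1,-1,-1,-1,-1]'

```text
time_s: 40.2
tool_pos: [0.6074, -0.2739, 0.1782]
tool_rot: [179.8, -0.0, 57.8]
force: [-0.4, -0.1, -0.7]
grip_width: 0.0253
grasp_force: 20.0
```

```bash
python3 - <<'E'
from h import *
go((.606,-.273,.12,57.7),(.606,-.273,.0965,57.7))
s=viewer.read_camera("side"); v=s["img"].astype(int)
cv2.imwrite("pics/s12.png",s["img"][:,:,::-1])
m=((v.min(2)>150)).astype(np.uint8)
o=env.get_obs(); tp=o["tool_pos"]; c=np.array([tp[0],tp[1],tp[2]-.0914]) # foot centre
print("pred foot corners",[np.round(proj(s,c+[a*np.cos(np.radians(-32.2))-b*np.sin(np.radians(-32.2)),a*np.sin(np.radians(-32.2))+b*np.cos(np.radians(-32.2)),0])) for a,b in((.038,.016),(.038,-.016),(-.038,-.016),(-.038,.016))])
for k in cv2.findContours(m,cv2.RETR_EXTERNAL,cv2.CHAIN_APPROX_SIMPLE)[0]:
    b=cv2.boundingRect(k)
    if cv2.contourArea(k)>150 and 330<b[0]<430 and b[1]>180: print(b,cv2.approxPolyDP(k,3,True).reshape(-1,2).tolist())
E
```

```text
at [ 0.6074 -0.2739  0.1782] [179.7635  -0.0483  57.8035] w 0.0253 t 40.2
(0.606, -0.273, 0.12, 57.7) pos [-0.    -0.01   0.291] rot [ 0.003 -0.001  0.001]
(0.606, -0.273, 0.0965, 57.7) pos [-0.    -0.01   0.409] rot [ 0.003 -0.001  0.001]
pred foot corners [array([419., 333.]), array([415., 345.]), array([378., 334.]), array([383., 322.])]
(382, 281, 41, 34) [[409, 282], [401, 281], [394, 297], [390, 291], [385, 292], [383, 314], [392, 305], [419, 312], [422, 302], [417, 296], [412, 303], [408, 300]]
(422, 230, 33, 24) [[422, 245], [449, 253], [454, 240], [435, 230], [433, 237]]
```

Call:
step_arm --delta_pos '[[0,-0.01,0.1],[0,-0.01,0.2],[0,-0.01,0.29],[0,-0.01,0.34],[0,-0.01,0.37],[0,-0.01,0.39],[0,-0.01,0.4],[0,-0.01,0.407],[0,-0.01,0.407]]' --rot '[[0,0,0],[0,0,0],[0,0,0],[0,0,0],[0,0,0],[0,0,0],[0,0,0],[0,0,0],[0,0,0]]' --gripper '[-1,-1,-1,-1,-1,-1,-1,-1,-1]'

```text
time_s: 41.38
tool_pos: [0.6047, -0.2728, 0.0952]
tool_rot: [179.9, -0.0, 57.7]
force: [-0.5, -0.1, 5.0]
grip_width: 0.0256
grasp_force: 20.0
```

The contact came at the expected floor height (foot z ≈ 0.004), so I release.

Call:
step_arm --delta_pos '[[0,0,-0.003],[0,0,-0.003],[0,0,-0.003],[0,0,-0.003],[0,0,-0.003],[0,0,-0.003],[0,0,-0.003],[0,0,-0.003],[0,0,-0.003],[0,0,-0.003]]' --rot '[[0,0,0],[0,0,0],[0,0,0],[0,0,0],[0,0,0],[0,0,0],[0,0,0],[0,0,0],[0,0,0],[0,0,0]]' --gripper '[-0.3,-0.2,0,0.3,0.6,1,1,1,1,1]'

```text
time_s: 42.62
tool_pos: [0.604, -0.2725, 0.0946]
tool_rot: [180.0, -0.0, 57.7]
force: [0.5, -0.3, 0.3]
grip_width: 0.0862
grasp_force: 0.0
```

Call:
step_arm --delta_pos '[[0,0,-0.1],[0,0,-0.3],[0,0,-0.6],[0,0,-0.9],[0,0,-0.9],[0,0,-0.9]]' --rot '[[0,0,0],[0,0,0],[0,0,0],[0,0,0],[0,0,0],[0,0,0]]' --gripper '[1,1,1,1,1,1]'

```text
time_s: 43.38
tool_pos: [0.604, -0.2726, 0.2753]
tool_rot: [179.9, -0.0, 57.7]
force: [-0.4, 0.6, -1.3]
grip_width: 0.0866
grasp_force: 0.0
```

```bash
python3 - <<'E'
from h import *
w=viewer.read_camera("wrist"); v=w["img"].astype(int); o=env.get_obs(); print(o["tool_pos"],o["force"])
print("cap pred",proj(w,(.6058,-.2732,.146)),"(.004 floor); px/mm",341/(w["pose"][2,3]-.146)/1000)
for th in(190,210,225):
  m=((v.min(2)>th)).astype(np.uint8); m[262:]=0
  for k in cv2.findContours(m,cv2.RETR_EXTERNAL,cv2.CHAIN_APPROX_NONE)[0]:
    if cv2.contourArea(k)>200:
        q=np.array([bp(w,u[0],.104)[:2]*1000 for u in k],np.float32); print(th,cv2.boundingRect(k),[np.round(a,1) for a in cv2.minAreaRect(q)])
E
```

```text
[ 0.6036 -0.2721  0.2741] [ 0.2166 -0.9614 -0.5184]
cap pred [319.5861 219.5547] (.004 floor); px/mm 1.0779068316248201
190 (277, 176, 76, 56) [array([ 603.6, -265.3]), array([51.5, 83.8]), np.float64(48.2)]
210 (283, 189, 69, 42) [array([ 603.4, -271.4]), array([41.6, 73.2]), np.float64(51.6)]
225 (284, 194, 67, 37) [array([ 603.2, -272.9]), array([38.3, 70.6]), np.float64(56.4)]
```

The flask body is centred at (0.603,-0.273) against the stand at (0.606,-0.273), with its axis at about -34° against -32°. All four pieces are placed and the robot is clear, so I hand in.

Call:
step_arm --delta_pos '[[0,0,-0.2],[0,0,-0.2],[0,0,-0.2],[0,0,-0.2],[0,0,-0.2]]' --rot '[[0,0,0],[0,0,0],[0,0,0],[0,0,0],[0,0,0]]' --gripper '[1,1,1,1,1]'

```text
time_s: 44.05
tool_pos: [0.6037, -0.2721, 0.3135]
tool_rot: [-179.9, 0.0, 57.7]
force: [-0.7, 0.8, 0.9]
grip_width: 0.0873
grasp_force: 0.0
```

```bash
python3 -c "
from cell import env
print(env.sign_off())"
```

```text
the job is handed in; nothing more can be done
None
```

I handed the job in at about 44 s with the shaker, jigger, pot and flask each standing in its matching stand; the hand-in returned no verdict, my camera checks put the jigger, pot and flask within about 3 mm of centre and show the shaker inside its rim, and the arm never went near the coaster.

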